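Sort the cake boxes by band colour and set the tally

TASK

Sort the three packed cake boxes on the counter into the crates by the colour of their band, green into the green crate and orange into the orange crate, each set down (not dropped) flat on the crate floor with its lid up. When all three are in, turn the tally dial so that its red pointer clicks in at the mark whose dots give the number of boxes in the green crate (two). Leave the jar, the tray stack and the cup where they are.

Things in the scene. Friction and masses are not known exactly. Their poses are not given: they have to be found in the camera images.
- green_box_a_center (a point): one of the two green-banded boxes: black lidded food box, 120 mm long (its x) x 56 mm wide (its y) x 45 mm tall, 0.11 to 0.23 kg, straight rigid sides, white lid; a 50 mm wide green band runs over the middle of the lid and down both long sides. The point is the centre of the box, half-way up (22.5 mm above its underside); z up. Grip it across the 56 mm width; its two ends are alike
- green_box_b_center (a point): the other green-banded box: black lidded food box, 120 mm long (its x) x 56 mm wide (its y) x 45 mm tall, 0.11 to 0.23 kg, straight rigid sides, white lid; a 50 mm wide green band runs over the middle of the lid and down both long sides. The point is the centre of the box, half-way up (22.5 mm above its underside); z up. Grip it across the 56 mm width; its two ends are alike
- orange_box_center (a point): the only orange-banded box: black lidded food box, 120 mm long (its x) x 56 mm wide (its y) x 45 mm tall, 0.11 to 0.23 kg, straight rigid sides, white lid; a 50 mm wide orange band runs over the middle of the lid and down both long sides. The point is the centre of the box, half-way up (22.5 mm above its underside); z up. Grip it across the 56 mm width; its two ends are alike
- green_crate_floor (a point): green open crate, fixed to the counter, 250 mm (its x) x 170 mm (its y) outside, 50 mm high, walls and floor 5 mm thick (inside 240 x 160 mm). The point is the centre of the inner floor, 5 mm above the counter. A box fits flat with its length along the crate's y; two fit next to each other along the crate's x, for example 58 mm either side of the centre
- orange_crate_floor (a point): orange open crate, fixed to the counter, 250 mm (its x) x 170 mm (its y) outside, 50 mm high, walls and floor 5 mm thick (inside 240 x 160 mm). The point is the centre of the inner floor, 5 mm above the counter. A box fits flat with its length along the crate's y; two fit next to each other along the crate's x, for example 58 mm either side of the centre
- tally_grip (a point): grip point of the tally dial, on its upright axis, 46 mm above the counter. The dial: a round white base, 128 mm across and 15 mm high, fixed to the counter; on it a grey turning disc, 86 mm across (top 22 mm above the counter), carrying an upright black grip bar 62 mm long, 15 mm wide, its top 59 mm above the counter. The bar's red end is the pointer. This point turns with the dial: its x axis runs along the bar to the red end, z is up
- tally (a joint): angle of the tally dial in rad, growing as it is turned clockwise seen from above; range 0 to 1.5. It has four spring detents 0.5 rad (29 degrees) apart: 0 = the mark with a dash (none), 0.5 = one dot, 1.0 = two dots, 1.5 = three dots, marked in black on the white base. Turning takes up to about 0.15 N m; let go near a detent (within about 0.15 rad), it snaps in and stays. It starts in the detent for none or for one (settling there within the first half second)
- sauce_jar: bystander: amber glass jar with a red cap, 68 mm across, 62 mm tall, loose; origin at the centre of its underside
- tray_stack: bystander: stack of empty black trays, 116 x 86 x 42 mm, loose; origin at the centre of its underside
- steel_cup: bystander: steel cup, 72 mm across, 75 mm tall, loose; origin at the centre of its underside
Mind the look-alikes: they are no part of the job. What is shaped like the part that bears green_box_b_center but pink is not meant.

How it is judged:
By the outcome, as a careful person would: the job done as asked, in the order asked, and still so for the second after the job is handed in, with the robot touching nothing.
It also fails if it takes over 69 s, if anything falls off the work surface, if the arm or the gripper's body presses on something with over 40 N, if the wrist force passes 120 N, or if a joint passes its speed limit or range.

ROBOT

A 6-joint arm with a two-finger parallel gripper is mounted at the origin on the work surface. World frame = base frame: x ahead of the robot, y to its left, z up, the work surface at z = 0. Lengths are in mm, angles in degrees, forces in N, time in s.
With the tool pointing down it reaches from about 350 to 850 mm from the base axis. Payload 8.1 kg.
Tool frame: the origin (TCP) lies on the centre line of the jaws, within the pads' length; the fingertips stand 11 mm ahead of it and the grasp point (between the pads) lies 8 mm behind it; z points along the fingers, y is the direction in which the jaws open and shut (so a half turn about z gives the same grasp; the last joint's range is limited). The gripper opens to 85 mm and grips with 20 to 120 N. Pads are 22 mm wide; open, the fingers measure 114 mm over their backs; the gripper's body (76 mm by 85 mm) begins 54 mm behind the grasp point. The pads swing forward as they close: fully open they stand 13 mm farther back than shut.
Start: joints at [-74.393, 7.471, 85.268, -0, 87.261, -4.893], TCP at [210.149, -561.999, 242.292] pointing down, gripper open.
Joint ranges: [-169.43, 169.43], [-51.17, 129.36], [1.28, 143.12], [-76.62, 256.62], [0, 156.53], [-152.29, 152.29]. Speed limits (degrees/s): [136.94, 136.94, 159.86, 180, 180, 180].

INTERFACE

Orientations are given as [roll, pitch, yaw] about the fixed x, y, z axes, in that order (R = Rz(yaw) Ry(pitch) Rx(roll)).
In Python, from bench import telemetry, viewer, r gives the robot as it stands.
- The arm moves only by the shell command python3 -m inch 'ROWS' [FORCE]. ROWS is JSON, a list of rows, each a list of 3 entries, a list of its own where there are three numbers: the shift along the tool's x, y, z in cm, then the turn, a rotation vector about the tool's x, y, z in rad, then the opening, from 0 (shut) to 1 (fully open). A call has 1 to 20 rows; each row is the pose to reach, as a shift and turn from the pose commanded when the call began, along the tool's axes at that moment; what a row does not reach only later rows make up. A row lasts 1/10 s, in which the tool goes at most 50 mm and 8.59 degrees, less where a joint would pass 70% of its speed; a pose out of reach is approached as far as the arm can. A call with a gripper value outside its range is refused whole. The fingers move at their own pace and stop on an object; FORCE is the grip in N (left out, the last holds). Time passes only in rows, so rows that repeat a pose let the fingers close. It gives the time, the measured TCP pose, the force and the opening at its end, in the units of the state.
- telemetry.sense(): the state, without advancing time (a new reading comes with each control period).
- viewer.snapshot(name): name is "side" or "top"; returns the picture (384x512x3 uint8, red, green, blue); there is no depth.
- viewer.camera_model(name): a dict with "fx", "fy", "cx", "cy" (pixels), "dist" ([k1, k2, p1, p2, k3] as OpenCV has them; the pictures are not rectified), "cam_to_world" (4x4, takes a point from camera to world coordinates). Camera axes: x right, y down, z forward; pixel columns grow to the right and rows downward; lengths in mm; the calibration is good to about 2 mm. A picture is of the moment at which its call begins. camera_model takes no time and is no camera call.
- r.hand_in(): hands the job in, once; it reports no verdict.
The state is a dict: "time": time; "joint_pos": joint angles; "qd": joint speeds; "joint_efforts": joint torques, N m; "tool_pos": TCP position; "tcp_rot": TCP orientation; "ft_force": force on the tool from outside, world axes, zero at the start; "wrist_torque": the same for the moment, N m; "finger_gap": finger opening in mm.
Only numpy, scipy, OpenCV 4.12 (cv2) and the standard library are available. Lean on these libraries where they do the work, as an engineer would, in place of code of your own. Each camera call takes 0.05 s, during which the arm holds its last target.

## Working session

There is one attempt and no reset: what is moved stays moved. The work goes in short steps, Python scripts to look and compute and a shell command to move; the robot and the scene stay as the last step left them, time stands still between calls to the robot, and variables do not carry over. Pictures are saved under pics/ and viewed, and the job is handed in when it is done.

```bash
ls; mkdir -p pics
python3 - <<'E'
from bench import telemetry, viewer, r
import cv2
for n in("top","side"):
    im=viewer.snapshot(n); cv2.imwrite(f"pics/{n}0.png",im[:,:,::-1]); m=viewer.camera_model(n); print(n,m)
print(telemetry.sense())
E
```

```text
pics
top {'fx': 416.1760738568592, 'fy': 416.1760738568592, 'cx': 257.7934619937469, 'cy': 189.26936280763587, 'dist': array([-0.12431293,  0.        ,  0.        ,  0.        ,  0.        ]), 'cam_to_world': array([[ 1.16837060e-02, -9.85649495e-01,  1.68400012e-01,
         4.26981693e+02],
       [-9.99926707e-01, -1.20512898e-02, -1.16091426e-03,
         1.65988870e+01],
       [ 3.17369189e-03, -1.68374106e-01, -9.85718057e-01,
         1.17075933e+03],
       [ 0.00000000e+00,  0.00000000e+00,  0.00000000e+00,
         1.00000000e+00]])}
side {'fx': 379.1763278503313, 'fy': 379.1763278503313, 'cx': 253.1727447508748, 'cy': 195.50993143268946, 'dist': array([-0.0712227,  0.       ,  0.       ,  0.       ,  0.       ]), 'cam_to_world': array([[ 9.75221277e-01, -1.52523010e-01,  1.60250404e-01,
         4.52132147e+02],
       [-2.20821614e-01, -7.15180504e-01,  6.63140001e-01,
        -7.29484257e+02],
       [ 1.34638557e-02, -6.82094992e-01, -7.31139622e-01,
         8.58075056e+02],
       [ 0.00000000e+00,  0.00000000e+00,  0.00000000e+00,
         1.00000000e+00]])}
{'time': 0.1, 'joint_pos': array([-7.43919398e+01,  7.50991997e+00,  8.53233896e+01,  3.03290969e-04,
        8.72605227e+01, -4.89262217e+00]), 'qd': array([-0.03601581, -0.03802483, -0.1792617 ,  0.05364705, -0.02204736,
       -0.1699812 ]), 'joint_efforts': array([ 1.67301620e-03, -5.70950425e+01, -5.01942015e+01, -8.65484708e-05,
        8.16106010e-03,  5.44064949e-05]), 'tool_pos': array([ 210.03122205, -561.53655355,  241.35492869]), 'tcp_rot': array([-1.79906535e+02, -8.30463511e-03,  2.05006608e+01]), 'ft_force': array([-0.64826693, -0.95573984, -0.71458546]), 'wrist_torque': array([ 0.00686675, -0.00989364, -0.00664809]), 'finger_gap': 85.15654051307312}
```

View pics/top0.png

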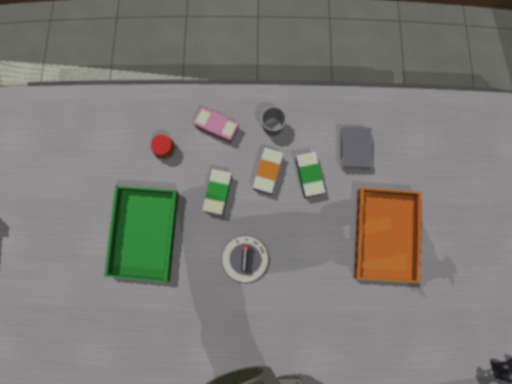

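View pics/side0.png

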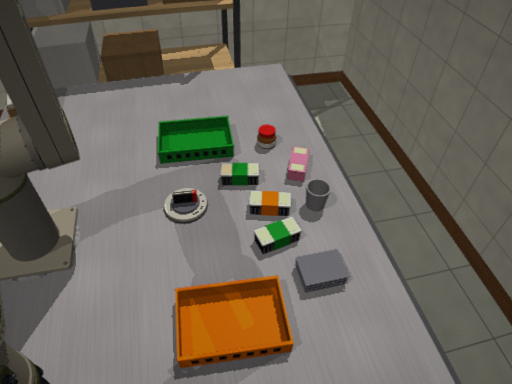

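Top view: two green-banded boxes at (217,191) and (311,173), and an orange-banded one at (268,170). The pink one at (216,123) is the look-alike and stays out. The green crate is at (142,234), the orange crate at (389,237), the dial at (246,259). The jar is at (162,146), the cup at (273,121) and the trays at (357,148).

```bash
cat > h.py <<'E'
import cv2, numpy as np
from bench import telemetry, viewer, r
def ray(n,pts):
    m=viewer.camera_model(n);K=np.array([[m['fx'],0,m['cx']],[0,m['fy'],m['cy']],[0,0,1]])
    u=cv2.undistortPoints(np.array(pts,float).reshape(-1,1,2),K,m['dist']).reshape(-1,2)
    d=np.c_[u,np.ones(len(u))]@m['cam_to_world'][:3,:3].T
    return m['cam_to_world'][:3,3],d
def onz(n,pts,z):
    o,d=ray(n,pts); return (o+d*((z-o[2])/d[:,2])[:,None])[:,:2]
def proj(n,P):
    m=viewer.camera_model(n);K=np.array([[m['fx'],0,m['cx']],[0,m['fy'],m['cy']],[0,0,1]])
    T=np.linalg.inv(m['cam_to_world']); rv=cv2.Rodrigues(T[:3,:3])[0]
    return cv2.projectPoints(np.array(P,float).reshape(-1,1,3),rv,T[:3,3],K,m['dist'])[0].reshape(-1,2)
E
python3 - <<'E'
from h import *
im=cv2.imread('pics/top0.png')
c=im[80:300,95:430]; cv2.imwrite('pics/crop0.png',cv2.resize(c[15:140,90:245],None,fx=5,fy=5,interpolation=cv2.INTER_CUBIC)[:600])
cv2.imwrite('pics/dial0.png',cv2.resize(im[230:290,215:278],None,fx=9,fy=9,interpolation=cv2.INTER_CUBIC))
hsv=cv2.cvtColor(im,cv2.COLOR_BGR2HSV)
for n,c0 in dict(ga=(217,191),gb=(311,173),o=(268,170)).items():
    x,y=c0;s=30
    h=hsv[y-s:y+s,x-s:x+s]
    white=(h[...,2]>190)&(h[...,1]<60)
    band=(h[...,1]>150)&(h[...,2]>60)
    for nm,mk in(('band',band),('lid',white|band)):
        mk=mk.astype(np.uint8); k,l,st,ce=cv2.connectedComponentsWithStats(mk,connectivity=4)
        i=l[s,s]; cn,_=cv2.findContours((l==i).astype(np.uint8),0,2)
        p=max(cn,key=cv2.contourArea).reshape(-1,2)+[x-s,y-s]
        w=onz('top',p,45).astype(np.float32); R=cv2.minAreaRect(w)
        ys,xs=np.nonzero(l==i);cen=onz('top',[[xs.mean()+x-s,ys.mean()+y-s]],45)
        print(n,nm,st[i][4],np.round(R[0],1),np.round(R[1],1),round(R[2],1),cen.round(1))
E
```

```text
ga band 214 [612.6 125.8] [50.3 36.4] 79.3 [[613.3 125. ]]
ga lid 214 [612.6 125.8] [50.3 36.4] 79.3 [[613.3 125. ]]
gb band 250 [ 666.  -127.5] [37.6 52.9] 12.2 [[ 665.7 -127.6]]
gb lid 250 [ 666.  -127.5] [37.6 52.9] 12.2 [[ 665.7 -127.6]]
o band 285 [675.  -12.6] [52.7 42.6] 73.7 [[674.8 -12.5]]
o lid 285 [675.  -12.6] [52.7 42.6] 73.7 [[674.8 -12.5]]
```

View pics/crop0.png

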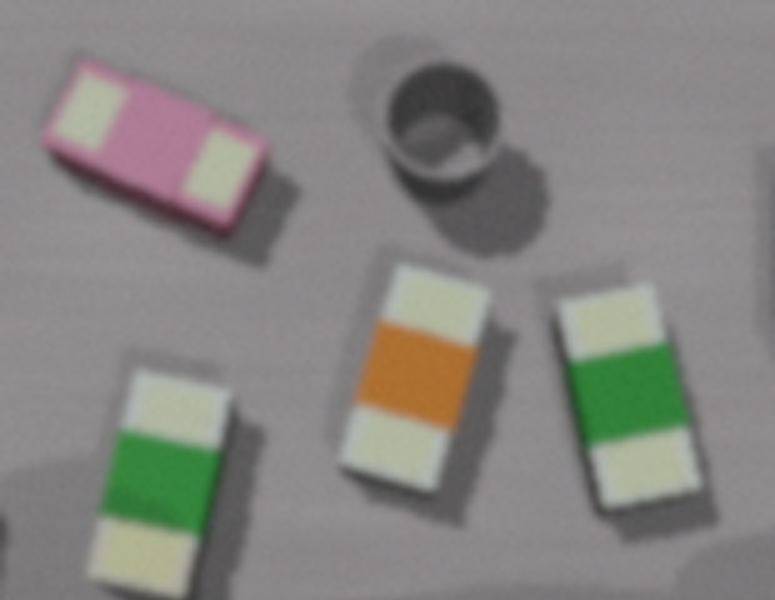

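View pics/dial0.png

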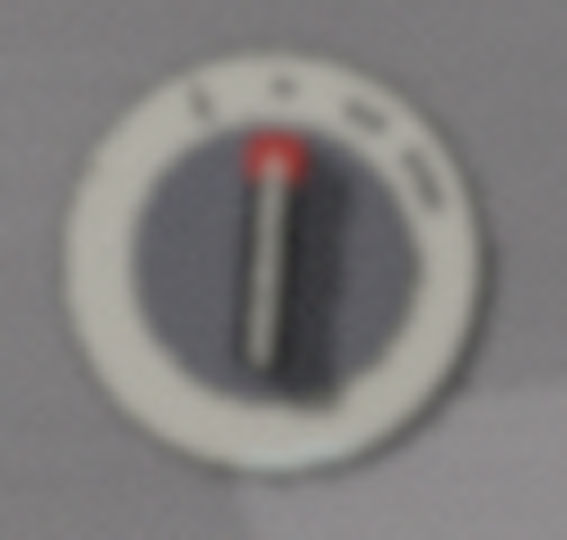

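The enlarged crop confirms two green-banded boxes, one orange and one pink (not meant). The dial's pointer is at one dot, so it needs +0.5 rad clockwise to reach two. Next I'll get better lid outlines and locate the crates and the dial.

```bash
cat > meas.py <<'E'
from h import *
def box(im,c0,n='top',z=45,s=30):
    hsv=cv2.cvtColor(im,cv2.COLOR_BGR2HSV); x,y=c0
    h=hsv[y-s:y+s,x-s:x+s]
    mk=((h[...,2]>165)|((h[...,1]>130)&(h[...,2]>50))).astype(np.uint8)
    k,l,st,ce=cv2.connectedComponentsWithStats(mk,connectivity=4)
    i=l[s,s]; cn,_=cv2.findContours((l==i).astype(np.uint8),0,1)
    p=max(cn,key=cv2.contourArea).reshape(-1,2)+[x-s,y-s]
    w=onz(n,p,z).astype(np.float32); R=cv2.minAreaRect(w)
    b=cv2.boxPoints(R); e=[b[1]-b[0],b[2]-b[1]]; L=max(e,key=np.linalg.norm)
    ang=np.degrees(np.arctan2(L[1],L[0])); ang=(ang+90)%180-90
    return np.round(R[0],1),np.round(R[1],1),round(float(ang),1),st[i][4]
E
python3 - <<'E'
from meas import *
im=cv2.imread('pics/top0.png')
for n,c in dict(ga=(217,191),gb=(311,173),o=(268,170)).items(): print(n,box(im,c))
hsv=cv2.cvtColor(im,cv2.COLOR_BGR2HSV)
H,S,V=cv2.split(hsv)
for n,lo,hi,x0,x1,seed in(('green',45,80,95,190,(142,234)),('orange',3,22,340,440,(389,237))):
    mk=((H>=lo)&(H<=hi)&(S>120)).astype(np.uint8); mk[:,:x0]=0;mk[:,x1:]=0;mk[:170]=0
    k,l,st,ce=cv2.connectedComponentsWithStats(mk); i=1+st[1:,4].argmax()
    cn=max(cv2.findContours((l==i).astype(np.uint8),0,1)[0],key=cv2.contourArea).reshape(-1,2)
    q=cv2.approxPolyDP(cn,6,True).reshape(-1,2)
    print(n,st[i],q.tolist()); print(onz('top',q,50).round(0).tolist())
    R=cv2.minAreaRect(onz('top',cn,50).astype(np.float32)); print(R)
# dial
x0,y0=205,220
mk=((V>150)).astype(np.uint8)[y0:300,x0:290]
k,l,st,ce=cv2.connectedComponentsWithStats(mk); i=1+st[1:,4].argmax()
cn=max(cv2.findContours((l==i).astype(np.uint8),0,1)[0],key=cv2.contourArea).reshape(-1,2)+[x0,y0]
w=onz('top',cn,15).astype(np.float32);print('dial',cv2.fitEllipse(w),cv2.minEnclosingCircle(w))
mk=(((H<8)|(H>170))&(S>130))[y0:300,x0:290]; ys,xs=np.nonzero(mk); print('red',len(xs),onz('top',[[xs.mean()+x0,ys.mean()+y0]],59))
for n in('green','orange'):
    e=hsv[195:275,125:165] if n=='green' else hsv[200:275,365:410]
im2=cv2.resize(im[180:290,95:190],None,fx=5,fy=5);im3=cv2.resize(im[180:290,345:435],None,fx=5,fy=5)
cv2.imwrite('pics/cr0.png',np.hstack([im2,im3])[:, :800] if 0 else cv2.resize(np.hstack([im2,im3]),(800,480)))
E
```

```text
ga (array([612.8, 126.5]), array([54.1, 40.8]), 79.2, np.int32(291))
gb (array([ 665.8, -127.6]), array([41.4, 56. ]), -77.7, np.int32(294))
o (array([675.1, -12.5]), array([ 55.2, 114.5]), -15.0, np.int32(769))
green [ 105  187   72   95 5632] [[116, 187], [105, 274], [166, 281], [175, 191]]
[[620.0, 408.0], [382.0, 425.0], [368.0, 257.0], [611.0, 242.0]]
((494.33148193359375, 330.31561279296875), (174.3439178466797, 244.76194763183594), 86.31352233886719)
orange [ 355  188   66   95 5818] [[360, 188], [355, 277], [418, 282], [420, 193]]
[[625.0, -266.0], [384.0, -247.0], [370.0, -421.0], [613.0, -437.0]]
((498.1921691894531, -342.2938232421875), (179.42079162597656, 249.17831420898438), 86.18965911865234)
dial ((430.7920837402344, 49.57757568359375), (119.64185333251953, 120.9836196899414), 105.0955810546875) ((430.9708557128906, 49.15682601928711), 61.85581970214844)
red 10 [[461.91562524  45.3097359 ]]
```

View pics/cr0.png

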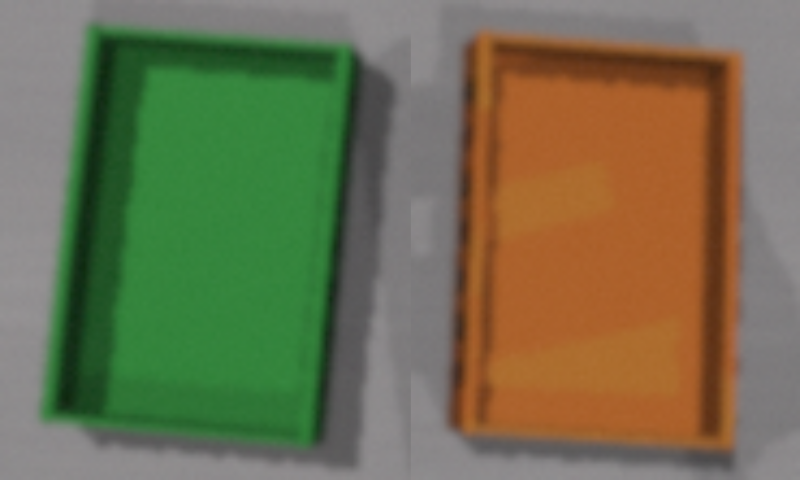

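```bash
sed -i 's/    k,l,st,ce=cv2.conn.*/    mk=cv2.morphologyEx(mk,cv2.MORPH_CLOSE,np.ones((3,3),np.uint8)); k,l,st,ce=cv2.connectedComponentsWithStats(mk)/; s/h\[...,2\]>165/h[...,2]>TH/; s/^def box.*/TH=160\n&/' meas.py
python3 - <<'E'
import meas
from meas import *
im=cv2.imread('pics/top0.png')
for t in(150,160,170,180):
  meas.TH=t
  for n,c in dict(ga=(217,191),gb=(311,173),o=(268,170)).items(): print(t,n,box(im,c))
# side-view check: project estimated band outlines & crate corners
def rect(c,a,l,w,z):
    a=np.radians(a);u=np.array([np.cos(a),np.sin(a)]);v=np.array([-u[1],u[0]])
    return [list(np.array(c)+i*l/2*u+j*w/2*v)+[z] for i,j in((1,1),(1,-1),(-1,-1),(-1,1))]
for v in('top','side'):
    im=cv2.resize(cv2.imread(f'pics/{v}0.png'),None,fx=4,fy=4,interpolation=cv2.INTER_CUBIC)
    for q in(rect((495,332),-4.2,250,170,50),rect((498,-344),-4.2,250,170,50),rect((612.8,126),-11,120,56,45),rect((665.8,-127.6),12.2,120,56,45),rect((675,-12.5),-15,120,56,45)):
        cv2.polylines(im,[((proj(v,q)+.5)*4-.5).round().astype(int)],True,(255,0,255),1)
    im=im[150*4:290*4,100*4:440*4] if v=='top' else im[110*4:370*4,150*4:340*4]
    f=min(800/im.shape[1],600/im.shape[0],1); cv2.imwrite(f'pics/chk_{v}.png',cv2.resize(im,None,fx=f,fy=f,interpolation=cv2.INTER_AREA))
E
```

```text
150 ga (array([613.9, 127.7]), array([ 57.2, 117.6]), -11.6, np.int32(817))
150 gb (array([ 667.3, -128.1]), array([119.9,  57.8]), 11.2, np.int32(816))
150 o (array([675.8, -11.7]), array([ 57.1, 117.7]), -14.9, np.int32(831))
160 ga (array([613.3, 127. ]), array([ 55.4, 114.7]), -11.1, np.int32(778))
160 gb (array([ 666.3, -127.6]), array([115.7,  56.4]), 11.7, np.int32(775))
160 o (array([675.3, -12.3]), array([ 55.5, 115.6]), -15.7, np.int32(791))
170 ga (array([630.6, 123.1]), array([54.1, 77.1]), -10.9, np.int32(509))
170 gb (array([ 666.2, -127.5]), array([114.3,  56. ]), 12.4, np.int32(744))
170 o (array([675.2, -12.5]), array([ 55.2, 113.2]), -15.5, np.int32(744))
180 ga (array([612.8, 126.5]), array([54.1, 40.8]), 79.2, np.int32(291))
180 gb (array([ 665.8, -127.6]), array([41.4, 56. ]), -77.7, np.int32(294))
180 o (array([659.8,  -8.2]), array([55.2, 75.9]), -15.5, np.int32(448))
```

View pics/chk_top.png

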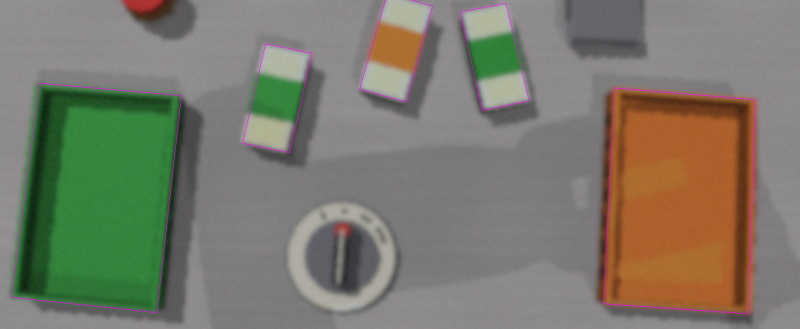

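View pics/chk_side.png

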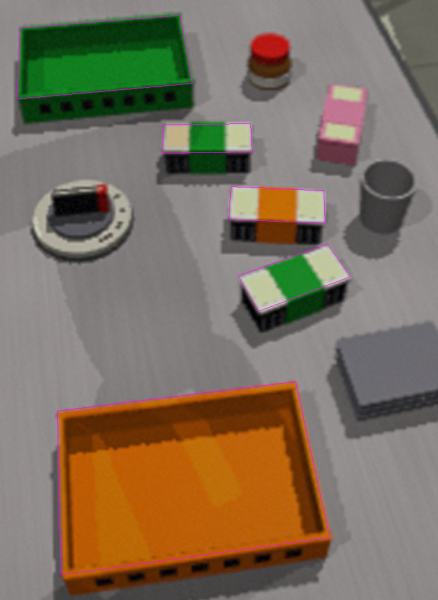

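Overlays line up in both views: boxes to 1–2 px, crates likewise. I'll start with the green box b at (311,173).

```bash
cat > go.py <<'E'
import sys
from h import *
from scipy.spatial.transform import Rotation as Ro
s=telemetry.sense(); R=Ro.from_euler('xyz',s['tcp_rot'],degrees=True)
print('now',round(s['time'],2),s['tool_pos'].round(1),s['tcp_rot'].round(1),'F',s['ft_force'].round(1),'gap',round(s['finger_gap'],1),'j',s['joint_pos'].round(0))
for a in sys.argv[1:]:
    x,y,z,w=map(float,a.split(','))
    d=R.inv().apply(np.array([x,y,z])-s['tool_pos'])/10
    rv=(R.inv()*Ro.from_euler('xyz',[180,0,w],degrees=True)).as_rotvec()
    print(a,'shift',d.round(2).tolist(),'turn',rv.round(3).tolist(),'rows>=',int(max(np.linalg.norm(d)/5,np.degrees(np.linalg.norm(rv))/8.59))+1)
E
python3 go.py 666.2,-127.6,120,12 666.2,-127.6,23,12
```

```text
now 0.1 [ 210.  -561.5  241.4] [-179.9   -0.    20.5] F [-0.6 -1.  -0.7] gap 85.2 j [-74.   8.  85.   0.  87.  -5.]
666.2,-127.6,120,12 shift [57.92, -24.65, 12.18] turn [-0.002, -0.0, 0.148] rows>= 13
666.2,-127.6,23,12 shift [57.92, -24.63, 21.88] turn [-0.002, -0.0, 0.148] rows>= 14
```

```bash
python3 -m inch '[[[57.9,-24.6,12.2],[0,0,0.148],0.85],[[57.9,-24.6,12.2],[0,0,0.148],0.85],[[57.9,-24.6,12.2],[0,0,0.148],0.85],[[57.9,-24.6,12.2],[0,0,0.148],0.85],[[57.9,-24.6,12.2],[0,0,0.148],0.85],[[57.9,-24.6,12.2],[0,0,0.148],0.85],[[57.9,-24.6,12.2],[0,0,0.148],0.85],[[57.9,-24.6,12.2],[0,0,0.148],0.85],[[57.9,-24.6,12.2],[0,0,0.148],0.85],[[57.9,-24.6,12.2],[0,0,0.148],0.85],[[57.9,-24.6,12.2],[0,0,0.148],0.85],[[57.9,-24.6,12.2],[0,0,0.148],0.85],[[57.9,-24.6,12.2],[0,0,0.148],0.85],[[57.9,-24.6,12.2],[0,0,0.148],0.85],[[57.9,-24.6,12.2],[0,0,0.148],0.85],[[57.9,-24.6,12.2],[0,0,0.148],0.85],[[57.9,-24.6,12.2],[0,0,0.148],0.85],[[57.9,-24.6,12.2],[0,0,0.148],0.85],[[57.9,-24.6,12.2],[0,0,0.148],0.85]]' 40; python3 go.py 666.2,-127.6,23,12
```

```text
time: 2.0
tool_pos: [666.1, -129.7, 120.9]
tcp_rot: [180.0, -0.0, 12.0]
ft_force: [-0.2, 0.5, 0.0]
finger_gap: 72.3
now 2.0 [ 666.1 -129.7  120.9] [180.  -0.  12.] F [-0.2  0.5  0. ] gap 72.3 j [-15.  24.  79.  -0.  77.  63.]
666.2,-127.6,23,12 shift [0.05, -0.21, 9.79] turn [0.0, -0.001, -0.001] rows>= 2
```

```bash
python3 -m inch '[[[0,-0.1,3],[0,0,0],0.85],[[0,-0.1,6],[0,0,0],0.85],[[0,-0.1,8.5],[0,0,0],0.85],[[0,-0.1,9.8],[0,0,0],0.85],[[0,-0.1,9.8],[0,0,0],0.85],[[0,-0.1,9.8],[0,0,0],0.85]]' 40; python3 go.py 666.2,-127.6,23,12
python3 - <<'E'
from h import *
cv2.imwrite('pics/g1.png',cv2.resize(viewer.snapshot('side')[150:350,180:400,::-1],None,fx=3,fy=3))
E
```

```text
time: 2.6
tool_pos: [666.7, -128.1, 23.3]
tcp_rot: [180.0, -0.1, 12.0]
ft_force: [1.1, -0.2, 0.2]
finger_gap: 72.6
now 2.6 [ 666.7 -128.1   23.3] [ 1.8e+02 -1.0e-01  1.2e+01] F [ 1.1 -0.2  0.2] gap 72.6 j [-15.  30.  82.   0.  68.  63.]
666.2,-127.6,23,12 shift [-0.04, -0.06, 0.03] turn [0.0, -0.001, 0.0] rows>= 1
```

View pics/g1.png

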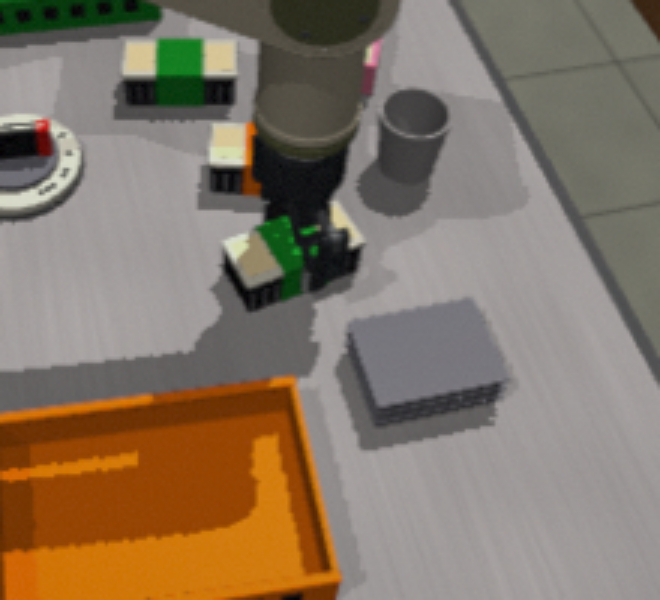

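The side view shows the finger at about (330,245) and the band middle at about (290,260). I'll check this offset with projections before closing.

Run:
```python
from h import *
s=telemetry.sense();print(s['tool_pos'])
a=np.radians(12);u=np.array([np.cos(a),np.sin(a),0]);v=np.array([u[1],-u[0],0])
c=np.array([666.7,-128.1,0])
P=[c+v*28+[0,0,0]-25*u,c+v*28+25*u,c+v*28-60*u,c+v*28+60*u, c+v*51-11*u+[0,0,12],c+v*51+11*u+[0,0,12]]
print(((proj('side',P)-[180,150])*3).round(0).tolist())
im=viewer.snapshot('top');cv2.imwrite('pics/g1t.png',cv2.resize(im[60:240,180:400,::-1],None,fx=3,fy=3))
```

```text
[ 667.36760492 -128.28666086   24.23530275]
[[279.0, 299.0], [327.0, 281.0], [244.0, 313.0], [360.0, 268.0], [305.0, 306.0], [326.0, 297.0]]
```

View pics/g1t.png

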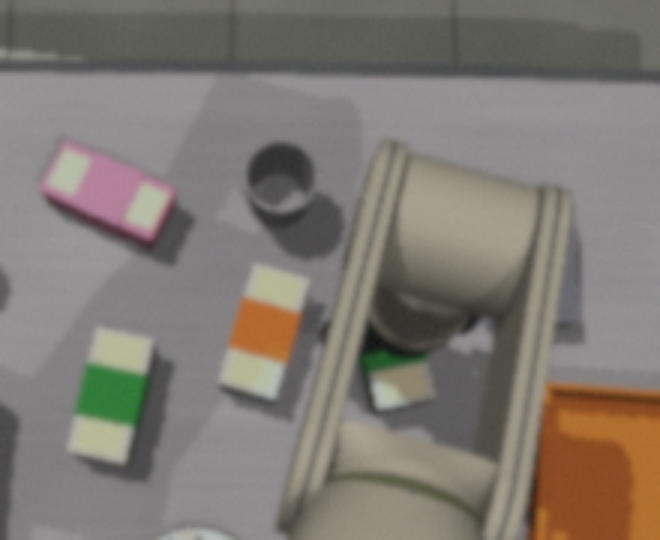

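The box's bottom edge lies where predicted, and the finger offset along the box is only a few mm. Closing.

```bash
python3 -m inch '[[[0,0,0],[0,0,0],0.5],[[0,0,0],[0,0,0],0.5],[[0,0,0],[0,0,0],0.4],[[0,0,0],[0,0,0],0.4],[[0,0,0],[0,0,0],0.4],[[0,0,0],[0,0,0],0.4]]' 50; python3 -m inch '[[[0,0,-2],[0,0,0],0.4],[[0,0,-5],[0,0,0],0.4],[[0,0,-9],[0,0,0],0.4],[[0,0,-12],[0,0,0],0.4],[[0,0,-12],[0,0,0],0.4],[[0,0,-12],[0,0,0],0.4]]'
python3 - <<'E'
from h import *
cv2.imwrite('pics/g2.png',cv2.resize(viewer.snapshot('side')[100:300,180:400,::-1],None,fx=3,fy=3))
E
```

```text
time: 3.3
tool_pos: [667.6, -128.2, 24.4]
tcp_rot: [179.9, -0.2, 12.0]
ft_force: [-1.3, 0.8, 6.9]
finger_gap: 54.7
time: 3.9
tool_pos: [666.6, -128.0, 143.2]
tcp_rot: [179.9, -0.1, 12.0]
ft_force: [0.1, 0.5, -2.4]
finger_gap: 55.1
```

View pics/g2.png

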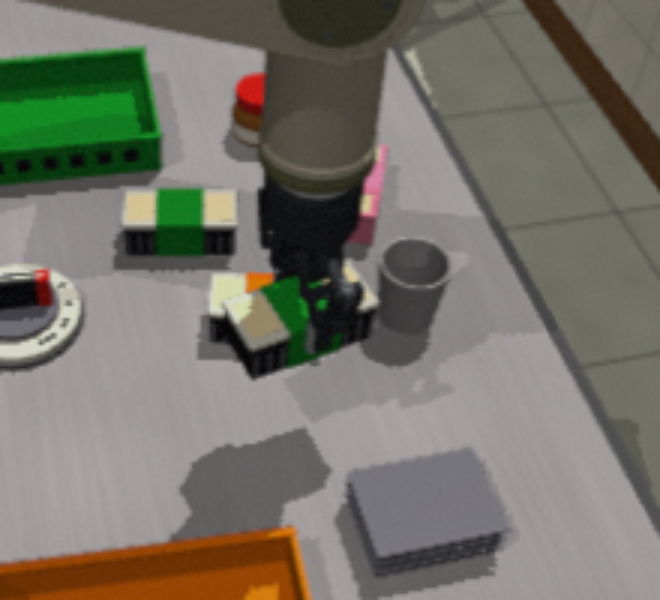

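Box lifted (gap 55.1 mm, level, held near the band). Next: to the green crate's far slot.

```bash
python3 go.py 550.8,327.9,143,85.8
```

```text
now 3.95 [ 665.5 -127.6  141.2] [-1.8e+02  1.0e-01  1.2e+01] F [-0.5  0.6 -3.1] gap 55.4 j [-15.  23.  78.   0.  79.  63.]
550.8,327.9,143,85.8 shift [-1.73, -46.94, -0.15] turn [-0.001, 0.001, -1.288] rows>= 10
```

```bash
python3 -m inch '[[[-0.3,-8,0],[0,0,-0.2],0.4],[[-0.4,-12,0],[0,0,-0.3],0.4],[[-0.5,-16,0],[0,0,-0.42],0.4],[[-0.7,-20,0],[0,0,-0.54],0.4],[[-0.9,-24,0],[0,0,-0.66],0.4],[[-1,-28,0],[0,0,-0.78],0.4],[[-1.2,-32,0],[0,0,-0.9],0.4],[[-1.4,-36,0],[0,0,-1.02],0.4],[[-1.5,-40,0],[0,0,-1.14],0.4],[[-1.6,-43.5,0],[0,0,-1.22],0.4],[[-1.7,-46,0],[0,0,-1.27],0.4],[[-1.7,-46.9,0],[0,0,-1.288],0.4],[[-1.7,-46.9,0],[0,0,-1.288],0.4],[[-1.7,-46.9,0],[0,0,-1.288],0.4],[[-1.7,-46.9,0],[0,0,-1.288],0.4],[[-1.7,-46.9,0],[0,0,-1.288],0.4]]'; python3 go.py 550.8,327.9,40,85.8
python3 - <<'E'
from h import *
cv2.imwrite('pics/g3.png',cv2.resize(viewer.snapshot('side')[40:240,120:340,::-1],None,fx=3,fy=3))
E
```

```text
time: 5.55
tool_pos: [552.3, 326.1, 142.1]
tcp_rot: [-180.0, 0.0, 85.7]
ft_force: [-0.5, 0.2, -2.3]
finger_gap: 55.1
now 5.55 [552.3 326.1 142.1] [-180.     0.    85.7] F [-0.5  0.2 -2.3] gap 55.1 j [26. 17. 84. -0. 78. 30.]
550.8,327.9,40,85.8 shift [0.17, -0.16, 10.21] turn [-0.0, 0.0, -0.002] rows>= 3
```

View pics/g3.png

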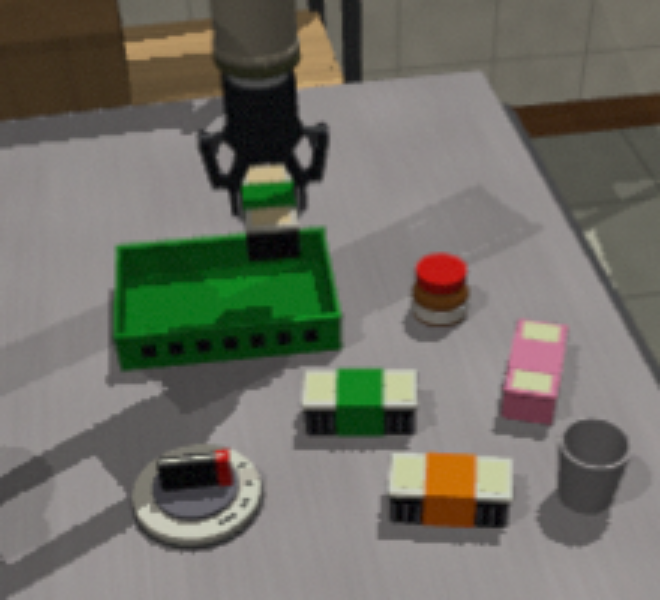

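The box is over the crate with its length along the crate's y. Lowering.

```bash
python3 -m inch '[[[0.1,-0.1,3],[0,0,0],0.4],[[0.1,-0.1,6],[0,0,0],0.4],[[0.1,-0.1,8.5],[0,0,0],0.4],[[0.1,-0.1,10],[0,0,0],0.4],[[0.1,-0.1,10.6],[0,0,0],0.4],[[0.1,-0.1,10.8],[0,0,0],0.4],[[0.1,-0.1,10.8],[0,0,0],0.4],[[0.1,-0.1,10.8],[0,0,0],0.4]]'; python3 go.py 550.8,327.9,29,85.8
```

```text
time: 6.4
tool_pos: [552.0, 329.0, 36.0]
tcp_rot: [179.9, -0.1, 85.8]
ft_force: [-0.5, -0.1, -0.7]
finger_gap: 55.3
now 6.4 [552. 329.  36.] [ 1.799e+02 -1.000e-01  8.580e+01] F [-0.5 -0.1 -0.7] gap 55.3 j [26. 24. 88.  0. 68. 30.]
550.8,327.9,29,85.8 shift [-0.12, -0.12, 0.7] turn [0.002, -0.001, 0.0] rows>= 1
```

```bash
python3 -m inch '[[[0,0,0.15],[0,0,0],0.4],[[0,0,0.3],[0,0,0],0.4],[[0,0,0.4],[0,0,0],0.4],[[0,0,0.4],[0,0,0],0.4]]';python3 -m inch '[[[0,0,0.1],[0,0,0],0.4],[[0,0,0.2],[0,0,0],0.4],[[0,0,0.2],[0,0,0],0.4]]'
```

```text
time: 6.8
tool_pos: [550.7, 328.4, 30.1]
tcp_rot: [-180.0, 0.0, 85.8]
ft_force: [0.3, 0.4, -2.3]
finger_gap: 55.3
time: 7.1
tool_pos: [551.0, 328.4, 29.4]
tcp_rot: [180.0, 0.0, 85.8]
ft_force: [-5.3, -3.1, 6.8]
finger_gap: 55.2
```

Contact at z≈29.5 (Fz went from −2.3 to +6.8 N). Releasing gently, then up.

```bash
python3 -m inch '[[[0,0,0],[0,0,0],0.7],[[0,0,0],[0,0,0],0.75],[[0,0,0],[0,0,0],0.8],[[0,0,0],[0,0,0],0.8],[[0,0,0],[0,0,0],0.8],[[0,0,-2],[0,0,0],0.8],[[0,0,-5],[0,0,0],0.8],[[0,0,-9],[0,0,0],0.8],[[0,0,-12],[0,0,0],0.85],[[0,0,-12],[0,0,0],0.85],[[0,0,-12],[0,0,0],0.85]]'
python3 - <<'E'
from h import *
cv2.imwrite('pics/s4.png',cv2.resize(viewer.snapshot('side')[90:240,140:340,::-1],None,fx=3,fy=3))
cv2.imwrite('pics/t4.png',viewer.snapshot('top')[:,:,::-1])
E
python3 go.py 613.5,127,120,169 613.5,127,120,-11
```

```text
time: 8.2
tool_pos: [551.5, 328.7, 149.4]
tcp_rot: [179.9, -0.1, 85.8]
ft_force: [-1.1, 0.5, -1.2]
finger_gap: 72.7
now 8.3 [550.  328.  146.6] [-1.799e+02  1.000e-01  8.580e+01] F [-0.2 -0.   0.7] gap 72.8 j [26. 17. 84.  0. 79. 30.]
613.5,127,120,169 shift [-19.58, 7.8, 2.67] turn [-0.003, -0.001, -1.452] rows>= 10
613.5,127,120,-11 shift [-19.58, 7.8, 2.67] turn [-0.001, 0.003, 1.69] rows>= 12
```

View pics/s4.png

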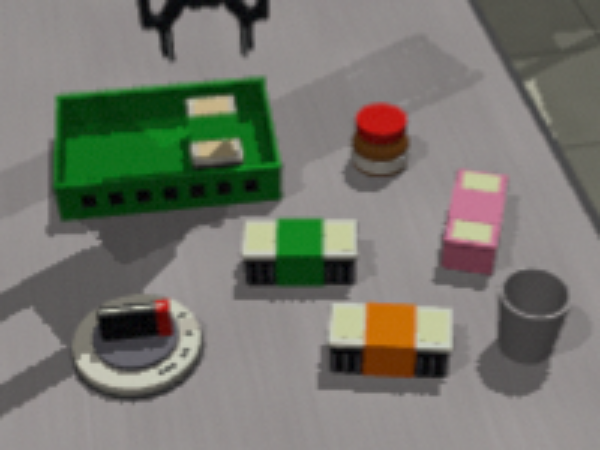

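View pics/t4.png

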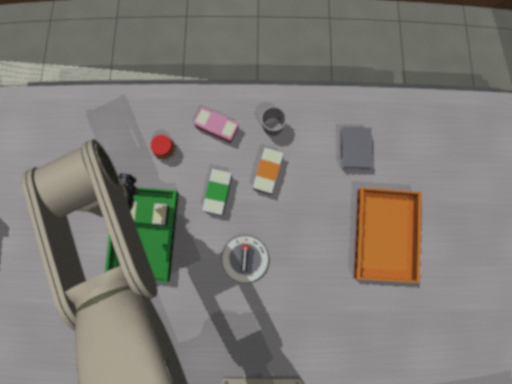

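Box b sits flat in the far slot (lid white/green, upright). Next is the other green box at (217,191).

```bash
python3 -m inch '[[[-6,2.4,0.8],[0,0,-0.45],0.85],[[-10,4,1],[0,0,-0.6],0.85],[[-14,5.5,2],[0,0,-0.9],0.85],[[-17,7,2.7],[0,0,-1.2],0.85],[[-19.6,7.8,2.7],[0,0,-1.452],0.85],[[-19.6,7.8,2.7],[0,0,-1.452],0.85],[[-19.6,7.8,2.7],[0,0,-1.452],0.85],[[-19.6,7.8,2.7],[0,0,-1.452],0.85],[[-19.6,7.8,2.7],[0,0,-1.452],0.85],[[-19.6,7.8,2.7],[0,0,-1.452],0.85],[[-19.6,7.8,2.7],[0,0,-1.452],0.85],[[-19.6,7.8,2.7],[0,0,-1.452],0.85],[[-19.6,7.8,2.7],[0,0,-1.452],0.85]]'; python3 go.py 613.5,127,23,169
```

```text
time: 9.6
tool_pos: [613.9, 127.2, 120.4]
tcp_rot: [-180.0, -0.1, 168.9]
ft_force: [-0.3, -0.2, -0.4]
finger_gap: 73.1
now 9.6 [613.9 127.2 120.4] [-1.800e+02 -1.000e-01  1.689e+02] F [-0.3 -0.2 -0.4] gap 73.1 j [  7.  16.  88.  -0.  76. -72.]
613.5,127,23,169 shift [0.02, -0.02, 9.74] turn [-0.0, -0.001, -0.003] rows>= 2
```

```bash
python3 -m inch '[[[0,0,3],[0,0,0],0.85],[[0,0,6],[0,0,0],0.85],[[0,0,8.5],[0,0,0],0.85],[[0,0,9.7],[0,0,0],0.85],[[0,0,9.7],[0,0,0],0.85],[[0,0,9.7],[0,0,0],0.85],[[0,0,9.7],[0,0,0],0.5],[[0,0,9.7],[0,0,0],0.5],[[0,0,9.7],[0,0,0],0.4],[[0,0,9.7],[0,0,0],0.4],[[0,0,9.7],[0,0,0],0.4],[[0,0,9.7],[0,0,0],0.4]]' 50;  python3 go.py; python3 -m inch '[[[0,0,-2],[0,0,0],0.4],[[0,0,-5],[0,0,0],0.4],[[0,0,-9],[0,0,0],0.4],[[0,0,-12],[0,0,0],0.4],[[0,0,-12],[0,0,0],0.4],[[0,0,-12],[0,0,0],0.4]]'; python3 go.py 439.2,336.1,143,85.8;python3 - <<'E'
from h import *
cv2.imwrite('pics/g5.png',cv2.resize(viewer.snapshot('side')[60:260,150:370,::-1],None,fx=3,fy=3))
E
```

```text
time: 10.8
tool_pos: [616.2, 127.5, 26.7]
tcp_rot: [179.9, 0.2, 169.0]
ft_force: [-1.0, 0.7, 6.6]
finger_gap: 55.3
now 10.8 [616.2 127.5  26.7] [179.9   0.2 169. ] F [-1.   0.7  6.6] gap 55.3 j [  7.  23.  91.   0.  66. -72.]
time: 11.4
tool_pos: [615.1, 127.3, 145.6]
tcp_rot: [180.0, 0.1, 169.0]
ft_force: [-1.4, -0.2, -2.0]
finger_gap: 55.4
now 11.4 [615.1 127.3 145.6] [1.80e+02 1.00e-01 1.69e+02] F [-1.4 -0.2 -2. ] gap 55.4 j [  7.  15.  87.  -0.  78. -72.]
439.2,336.1,143,85.8 shift [21.25, 17.14, 0.22] turn [0.002, 0.001, 1.452] rows>= 10
```

View pics/g5.png

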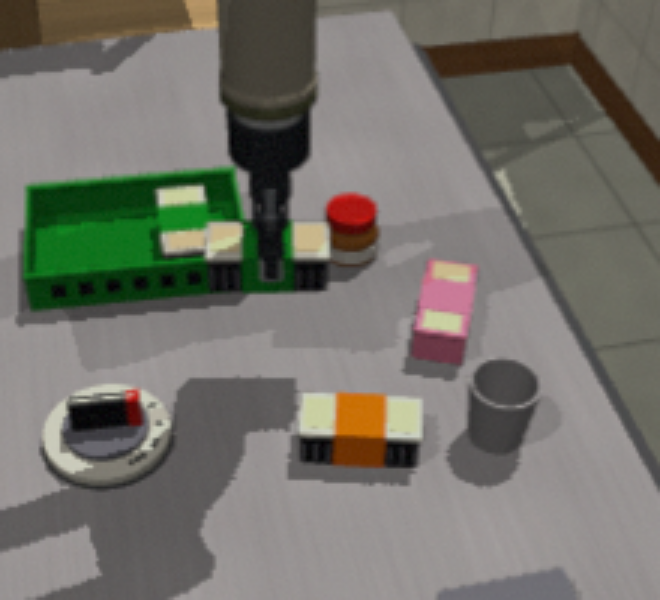

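```bash
python3 -m inch '[[[2,1.6,0],[0,0,0.13],0.4],[[4,3.2,0],[0,0,0.26],0.4],[[6,4.8,0],[0,0,0.4],0.4],[[8,6.4,0],[0,0,0.54],0.4],[[10,8,0],[0,0,0.68],0.4],[[12,9.6,0],[0,0,0.82],0.4],[[14,11.2,0],[0,0,0.96],0.4],[[16,12.8,0],[0,0,1.1],0.4],[[18,14.4,0],[0,0,1.24],0.4],[[20,16,0],[0,0,1.36],0.4],[[21.2,17.1,0],[0,0,1.44],0.4],[[21.2,17.1,0],[0,0,1.452],0.4],[[21.2,17.1,0],[0,0,1.452],0.4],[[21.2,17.1,0],[0,0,1.452],0.4],[[21.2,17.1,0],[0,0,1.452],0.4]]'; python3 go.py 439.2,336.1,38,85.8
```

```text
time: 12.95
tool_pos: [439.2, 334.7, 143.8]
tcp_rot: [-180.0, 0.0, 85.8]
ft_force: [0.6, 0.0, -2.0]
finger_gap: 54.9
now 12.95 [439.2 334.7 143.8] [-180.     0.    85.8] F [ 0.6  0.  -2. ] gap 54.9 j [32.  4. 99. -0. 77. 36.]
439.2,336.1,38,85.8 shift [0.14, -0.0, 10.58] turn [-0.001, 0.001, 0.0] rows>= 3
```

```bash
python3 -m inch '[[[0.1,0,3],[0,0,0],0.4],[[0.1,0,6],[0,0,0],0.4],[[0.1,0,8.5],[0,0,0],0.4],[[0.1,0,10],[0,0,0],0.4],[[0.1,0,10.5],[0,0,0],0.4],[[0.1,0,10.7],[0,0,0],0.4],[[0.1,0,10.7],[0,0,0],0.4],[[0.1,0,10.7],[0,0,0],0.4]]'; python3 -m inch '[[[0,0,0.1],[0,0,0],0.4],[[0,0,0.2],[0,0,0],0.4],[[0,0,0.3],[0,0,0],0.4],[[0,0,0.3],[0,0,0],0.4]]'
```

```text
time: 13.75
tool_pos: [440.0, 337.2, 38.8]
tcp_rot: [179.9, -0.1, 85.8]
ft_force: [0.4, -0.0, -1.3]
finger_gap: 55.2
time: 14.15
tool_pos: [438.8, 336.5, 34.2]
tcp_rot: [-180.0, 0.0, 85.8]
ft_force: [-0.4, -0.8, -1.7]
finger_gap: 55.1
```

```bash
python3 -m inch '[[[0,0,0.1],[0,0,0],0.4],[[0,0,0.2],[0,0,0],0.4],[[0,0,0.2],[0,0,0],0.4]]'
```

```text
time: 14.45
tool_pos: [438.8, 336.4, 32.0]
tcp_rot: [-180.0, 0.0, 85.8]
ft_force: [-0.1, -1.0, -1.1]
finger_gap: 55.2
```

```bash
python3 -m inch '[[[0,0,0.1],[0,0,0],0.4],[[0,0,0.15],[0,0,0],0.4],[[0,0,0.15],[0,0,0],0.4]]'
```

```text
time: 14.75
tool_pos: [438.9, 336.6, 31.7]
tcp_rot: [-180.0, 0.0, 85.8]
ft_force: [-4.4, -2.6, 7.2]
finger_gap: 55.1
```

Contact (+7 N). Release and rise.

```bash
python3 -m inch '[[[0,0,0],[0,0,0],0.7],[[0,0,0],[0,0,0],0.75],[[0,0,0],[0,0,0],0.8],[[0,0,0],[0,0,0],0.8],[[0,0,0],[0,0,0],0.8],[[0,0,-2],[0,0,0],0.8],[[0,0,-5],[0,0,0],0.8],[[0,0,-9],[0,0,0],0.8],[[0,0,-12],[0,0,0],0.85],[[0,0,-12],[0,0,0],0.85],[[0,0,-12],[0,0,0],0.85]]'
python3 - <<'E'
from h import *
cv2.imwrite('pics/s6.png',cv2.resize(viewer.snapshot('side')[90:240,140:340,::-1],None,fx=3,fy=3))
E
python3 go.py 675.3,-12.3,120,165 675.3,-12.3,120,-15
```

```text
time: 15.85
tool_pos: [439.5, 336.9, 151.7]
tcp_rot: [179.9, -0.1, 85.8]
ft_force: [0.4, -0.7, -1.0]
finger_gap: 72.6
now 15.9 [438.7 336.4 150.2] [-180.     0.    85.8] F [-1.   0.4 -0. ] gap 72.5 j [32.  4. 99. -0. 77. 36.]
675.3,-12.3,120,165 shift [-33.04, 26.14, 3.02] turn [-0.001, -0.0, -1.382] rows>= 10
675.3,-12.3,120,-15 shift [-33.04, 26.14, 3.02] turn [-0.0, 0.001, 1.76] rows>= 12
```

View pics/s6.png

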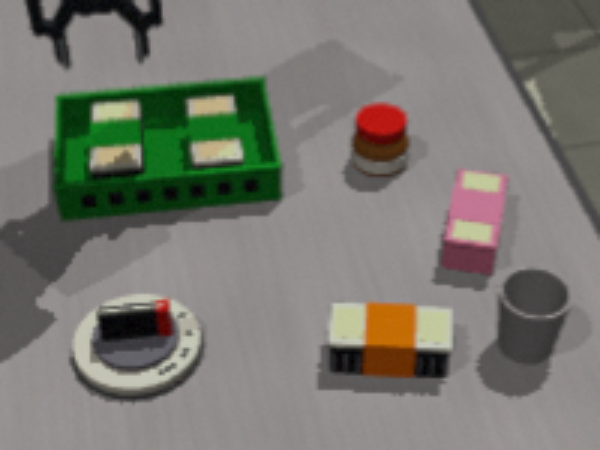

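Both green boxes lie flat, side by side, in the green crate. Next is the orange box at (268,170).

```bash
python3 -m inch '[[[-3,2.4,0],[0,0,-0.12],0.85],[[-7,5.5,0],[0,0,-0.3],0.85],[[-11,8.7,1],[0,0,-0.44],0.85],[[-15,11.9,1.5],[0,0,-0.58],0.85],[[-19,15,2],[0,0,-0.72],0.85],[[-23,18.2,2.5],[0,0,-0.87],0.85],[[-27,21.4,3],[0,0,-1.02],0.85],[[-30,23.7,3],[0,0,-1.16],0.85],[[-32,25.3,3],[0,0,-1.3],0.85],[[-33,26.1,3],[0,0,-1.382],0.85],[[-33,26.1,3],[0,0,-1.382],0.85],[[-33,26.1,3],[0,0,-1.382],0.85],[[-33,26.1,3],[0,0,-1.382],0.85],[[-33,26.1,3],[0,0,-1.382],0.85],[[-33,26.1,3],[0,0,-1.382],0.85]]'; python3 go.py 675.3,-12.3,23,164.7
```

```text
time: 17.4
tool_pos: [674.9, -10.6, 120.9]
tcp_rot: [180.0, 0.0, 165.0]
ft_force: [0.7, -0.4, -0.1]
finger_gap: 72.3
now 17.4 [674.9 -10.6 120.9] [180.   0. 165.] F [ 0.7 -0.4 -0.1] gap 72.3 j [ -5.  23.  79.   0.  77. -80.]
675.3,-12.3,23,164.7 shift [-0.08, -0.16, 9.79] turn [0.0, 0.0, 0.006] rows>= 2
```

```bash
python3 -m inch '[[[0,-0.1,3],[0,0,0],0.85],[[0,-0.1,6],[0,0,0],0.85],[[0,-0.1,8.5],[0,0,0],0.85],[[0,-0.1,9.7],[0,0,0],0.85],[[0,-0.1,9.7],[0,0,0],0.85],[[0,-0.1,9.7],[0,0,0],0.85],[[0,-0.1,9.7],[0,0,0],0.5],[[0,-0.1,9.7],[0,0,0],0.5],[[0,-0.1,9.7],[0,0,0],0.4],[[0,-0.1,9.7],[0,0,0],0.4],[[0,-0.1,9.7],[0,0,0],0.4],[[0,-0.1,9.7],[0,0,0],0.4]]' 50;  python3 go.py; python3 -m inch '[[[0,0,-2],[0,0,0],0.4],[[0,0,-5],[0,0,0],0.4],[[0,0,-9],[0,0,0],0.4],[[0,0,-12],[0,0,0],0.4],[[0,0,-12],[0,0,0],0.4],[[0,0,-12],[0,0,0],0.4]]'; python3 go.py 498,-344,143,85.8;python3 - <<'E'
from h import *
cv2.imwrite('pics/g7.png',cv2.resize(viewer.snapshot('side')[60:260,180:400,::-1],None,fx=3,fy=3))
E
```

```text
time: 18.6
tool_pos: [676.7, -12.7, 26.4]
tcp_rot: [180.0, 0.2, 165.0]
ft_force: [0.2, 0.6, 6.7]
finger_gap: 55.3
now 18.6 [676.7 -12.7  26.4] [180.    0.2 165. ] F [0.2 0.6 6.7] gap 55.3 j [ -5.  29.  82.   0.  68. -80.]
time: 19.2
tool_pos: [675.7, -12.7, 145.3]
tcp_rot: [180.0, 0.2, 165.0]
ft_force: [1.1, -0.4, -1.9]
finger_gap: 54.9
now 19.2 [675.7 -12.7 145.3] [180.    0.2 165. ] F [ 1.1 -0.4 -1.9] gap 54.9 j [ -5.  22.  78.  -0.  79. -80.]
498,-344,143,85.8 shift [8.59, -36.6, 0.19] turn [0.002, 0.002, 1.382] rows>= 10
```

View pics/g7.png

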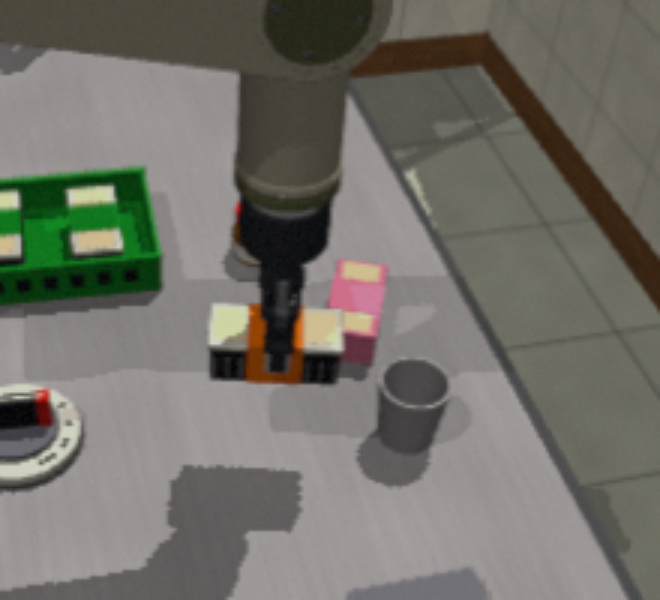

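The orange box is lifted clear of the cup. Moving it to the middle of the orange crate.

```bash
python3 -m inch '[[[0.8,-3.5,0],[0,0,0.13],0.4],[[1.6,-7,0],[0,0,0.26],0.4],[[2.4,-10.5,0],[0,0,0.4],0.4],[[3.3,-14,0],[0,0,0.53],0.4],[[4.1,-17.5,0],[0,0,0.66],0.4],[[4.9,-21,0],[0,0,0.79],0.4],[[5.7,-24.5,0],[0,0,0.92],0.4],[[6.5,-28,0],[0,0,1.05],0.4],[[7.3,-31.5,0],[0,0,1.18],0.4],[[8.1,-34.5,0],[0,0,1.3],0.4],[[8.6,-36.6,0],[0,0,1.37],0.4],[[8.6,-36.6,0],[0,0,1.382],0.4],[[8.6,-36.6,0],[0,0,1.382],0.4],[[8.6,-36.6,0],[0,0,1.382],0.4],[[8.6,-36.6,0],[0,0,1.382],0.4]]'; python3 go.py 498,-344,38,85.8
```

```text
time: 20.75
tool_pos: [497.4, -342.8, 143.2]
tcp_rot: [-180.0, -0.0, 85.9]
ft_force: [0.2, 0.6, -0.9]
finger_gap: 55.2
now 20.75 [ 497.4 -342.8  143.2] [-180.    -0.    85.9] F [ 0.2  0.6 -0.9] gap 55.2 j [-39.  12.  91.   0.  77. -35.]
498,-344,38,85.8 shift [-0.13, 0.08, 10.52] turn [-0.001, -0.001, 0.002] rows>= 3
```

```bash
python3 -m inch '[[[0,0,3],[0,0,0],0.4],[[0,0,6],[0,0,0],0.4],[[0,0,8.5],[0,0,0],0.4],[[0,0,10],[0,0,0],0.4],[[0,0,10.5],[0,0,0],0.4],[[0,0,10.7],[0,0,0],0.4],[[0,0,10.7],[0,0,0],0.4],[[0,0,10.7],[0,0,0],0.4]]'; python3 -m inch '[[[0,0,0.1],[0,0,0],0.4],[[0,0,0.2],[0,0,0],0.4],[[0,0,0.3],[0,0,0],0.4],[[0,0,0.3],[0,0,0],0.4]]'
```

```text
time: 21.55
tool_pos: [498.1, -344.6, 38.4]
tcp_rot: [179.9, 0.1, 85.8]
ft_force: [0.6, 0.0, -1.9]
finger_gap: 55.2
time: 21.95
tool_pos: [497.0, -343.8, 33.7]
tcp_rot: [-180.0, -0.0, 85.8]
ft_force: [-0.2, -0.1, -2.2]
finger_gap: 55.0
```

```bash
python3 -m inch '[[[0,0,0.1],[0,0,0],0.4],[[0,0,0.15],[0,0,0],0.4],[[0,0,0.15],[0,0,0],0.4]]'
```

```text
time: 22.25
tool_pos: [497.0, -343.8, 32.1]
tcp_rot: [-180.0, -0.0, 85.8]
ft_force: [-0.6, 0.3, -1.4]
finger_gap: 55.5
```

```bash
python3 -m inch '[[[0,0,0.08],[0,0,0],0.4],[[0,0,0.13],[0,0,0],0.4],[[0,0,0.13],[0,0,0],0.4]]'
```

```text
time: 22.55
tool_pos: [497.2, -343.9, 31.4]
tcp_rot: [180.0, 0.0, 85.8]
ft_force: [-2.3, 2.0, 3.5]
finger_gap: 55.1
```

```bash
python3 -m inch '[[[0,0,0],[0,0,0],0.7],[[0,0,0],[0,0,0],0.75],[[0,0,0],[0,0,0],0.8],[[0,0,0],[0,0,0],0.8],[[0,0,0],[0,0,0],0.8],[[0,0,-2],[0,0,0],0.8],[[0,0,-5],[0,0,0],0.8],[[0,0,-9],[0,0,0],0.8],[[0,0,-12],[0,0,0],0.85],[[0,0,-12],[0,0,0],0.85],[[0,0,-12],[0,0,0],0.85]]'
python3 - <<'E'
from h import *
a=viewer.snapshot('side')[:,:,::-1]; b=viewer.snapshot('top')[:,:,::-1]
cv2.imwrite('pics/s8f.png',a);cv2.imwrite('pics/t8f.png',b)
cv2.imwrite('pics/s8.png',cv2.resize(a[90:370,140:360],None,fx=2,fy=2))
im=b.copy();x0,y0=205,220
hsv=cv2.cvtColor(im,cv2.COLOR_BGR2HSV);H,S,V=cv2.split(hsv)
mk=(V>140).astype(np.uint8)[y0:300,x0:290]
k,l,st,ce=cv2.connectedComponentsWithStats(mk); i=1+st[1:,4].argmax()
cn=max(cv2.findContours((l==i).astype(np.uint8),0,1)[0],key=cv2.contourArea).reshape(-1,2)+[x0,y0]
w=onz('top',cn,15).astype(np.float32);print('dial',cv2.fitEllipse(w),cv2.minEnclosingCircle(w))
mk=(((H<12)|(H>168))&(S>110)&(V>80))[y0:300,x0:290]; ys,xs=np.nonzero(mk); print('red',len(xs),onz('top',[[xs.mean()+x0,ys.mean()+y0]],59))
cv2.imwrite('pics/dial8.png',cv2.resize(b[230:290,215:278],None,fx=9,fy=9,interpolation=cv2.INTER_CUBIC))
E
```

```text
time: 23.65
tool_pos: [497.7, -344.3, 152.0]
tcp_rot: [179.9, 0.1, 85.8]
ft_force: [-0.4, 0.4, -0.5]
finger_gap: 72.8
dial ((360.639892578125, 13.294857025146484), (94.79185485839844, 233.82469177246094), 6.568719863891602) ((366.8306884765625, 30.514240264892578), 112.78878784179688)
red 21 [[462.0024159   45.41220943]]
```

View pics/s8.png

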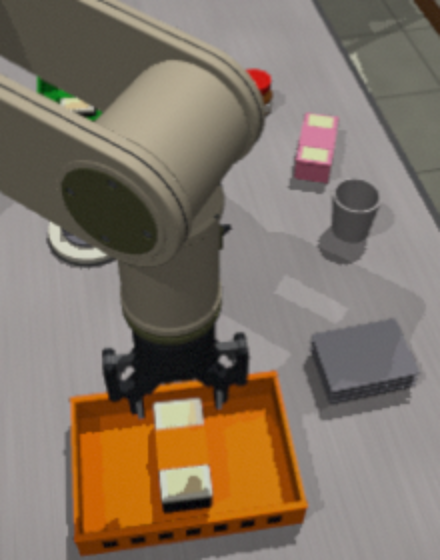

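View pics/dial8.png

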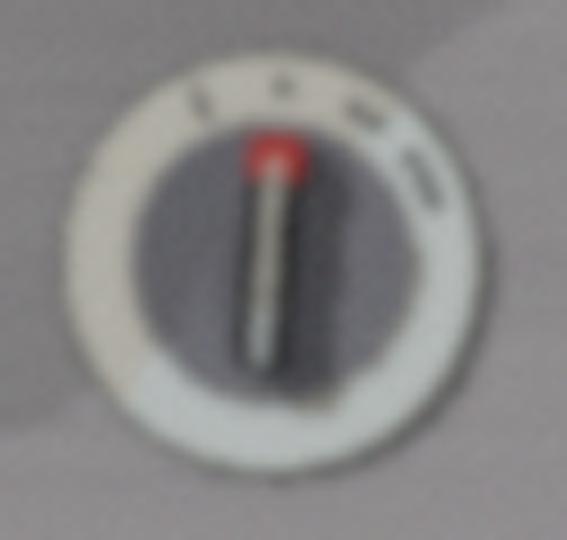

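The orange box is flat in its crate. The pointer is at the one-dot mark; the bar line runs from (275,155) to (261,355) in the crop.

```bash
python3 - <<'E'
from h import *
f=lambda x,y:[(x+.5)/9-.5+215,(y+.5)/9-.5+230]
p=onz('top',[f(275,150),f(261,362)],59);d=p[0]-p[1];print(p.round(1),np.degrees(np.arctan2(d[1],d[0])).round(1),np.linalg.norm(d))
m=onz('top',[f(205,102),f(282,87),f(364,112),f(421,180)],15);c=onz('top',[f(274,262)],15)[0];print(c,np.degrees(np.arctan2(*(m-c).T[::-1])).round(1))
# side image too
im=cv2.imread('pics/side0.png');cv2.imwrite('pics/dside.png',cv2.resize(im[180:225,158:213],None,fx=10,fy=10,interpolation=cv2.INTER_CUBIC))
print(((proj('side',[[431,49.3,59],[462,45.3,59],[400,53.3,59],[431,49.3,15]])-[158,180]+.5)*10-.5).round())
E
python3 go.py 431,49.3,130,173 431,49.3,40,173
```

```text
[[463.2  47.2]
 [401.2  50.3]] -2.9 62.013988730811
[430.5023591   48.13920591] [ 24.4  -1.7 -30.3 -60.3]
[[255. 130.]
 [363. 123.]
 [147. 136.]
 [273. 231.]]
now 23.75 [ 496.4 -343.3  149.5] [-1.799e+02 -1.000e-01  8.580e+01] F [ 0.2 -0.1 -0.4] gap 72.9 j [-40.  12.  91.  -0.  78. -35.]
431,49.3,130,173 shift [38.67, -9.38, 2.01] turn [-0.001, -0.002, -1.522] rows>= 11
431,49.3,40,173 shift [38.66, -9.37, 11.01] turn [-0.001, -0.002, -1.522] rows>= 11
```

View pics/dside.png

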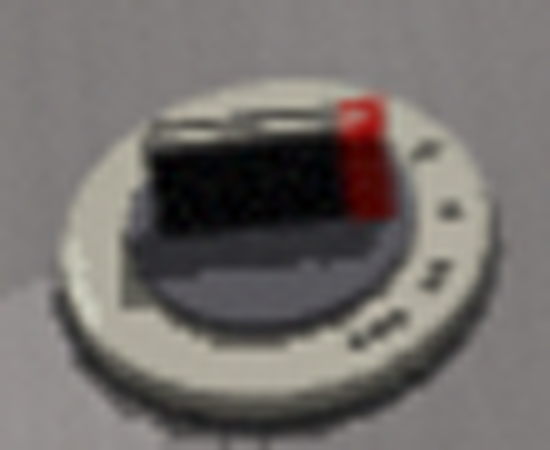

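Bar midpoint is (431.5, 48.8) with a bearing of −2.8°. The marks give about −2.7° for one dot and −31° for two, which matches. I'll align the tool at yaw 177.2.

```bash
python3 go.py 431.5,48.8,130,177.2
```

```text
now 23.75 [ 496.4 -343.3  149.5] [-1.799e+02 -1.000e-01  8.580e+01] F [ 0.2 -0.1 -0.4] gap 72.9 j [-40.  12.  91.  -0.  78. -35.]
431.5,48.8,130,177.2 shift [38.63, -9.33, 2.01] turn [-0.0, -0.003, -1.595] rows>= 11
```

```bash
python3 -m inch '[[[3.5,-0.8,0],[0,0,-0.14],0.7],[[7,-1.7,0],[0,0,-0.28],0.6],[[10.5,-2.5,0],[0,0,-0.42],0.6],[[14,-3.4,0],[0,0,-0.56],0.6],[[17.5,-4.2,0],[0,0,-0.7],0.6],[[21,-5.1,0],[0,0,-0.84],0.6],[[24.5,-5.9,0],[0,0,-0.98],0.6],[[28,-6.8,0],[0,0,-1.12],0.6],[[31.5,-7.6,1],[0,0,-1.26],0.6],[[35,-8.5,2],[0,0,-1.4],0.6],[[37.5,-9.1,2],[0,0,-1.5],0.6],[[38.6,-9.3,2],[0,0,-1.58],0.6],[[38.6,-9.3,2],[0,0,-1.595],0.6],[[38.6,-9.3,2],[0,0,-1.595],0.6],[[38.6,-9.3,2],[0,0,-1.595],0.6],[[38.6,-9.3,2],[0,0,-1.595],0.6]]'; python3 go.py 431.5,48.8,40,177.2
```

```text
time: 25.35
tool_pos: [432.6, 47.1, 130.8]
tcp_rot: [-180.0, -0.0, 177.1]
ft_force: [0.8, 0.5, 0.1]
finger_gap: 51.2
now 25.35 [432.6  47.1 130.8] [-180.    -0.   177.1] F [0.8 0.5 0.1] gap 51.2 j [ -1. -14. 118.  -0.  76. -88.]
431.5,48.8,40,177.2 shift [0.11, 0.17, 9.08] turn [-0.0, -0.0, -0.002] rows>= 2
```

```bash
python3 -m inch '[[[0.1,0.1,3],[0,0,0],0.6],[[0.1,0.1,6],[0,0,0],0.6],[[0.1,0.1,8],[0,0,0],0.6],[[0.1,0.1,9],[0,0,0],0.6],[[0.1,0.1,9],[0,0,0],0.6],[[0.1,0.1,9],[0,0,0],0.6]]'; python3 go.py 431.5,48.8,40,177.2
python3 - <<'E'
from h import *
cv2.imwrite('pics/s9.png',cv2.resize(viewer.snapshot('side')[150:240,130:250,::-1],None,fx=6,fy=6,interpolation=cv2.INTER_CUBIC))
E
```

```text
time: 25.95
tool_pos: [432.2, 48.7, 41.8]
tcp_rot: [-180.0, 0.0, 177.2]
ft_force: [-0.3, -0.1, 1.3]
finger_gap: 51.1
now 25.95 [432.2  48.7  41.8] [-180.     0.   177.2] F [-0.3 -0.1  1.3] gap 51.1 j [ -0.  -7. 122.  -0.  65. -87.]
431.5,48.8,40,177.2 shift [0.07, 0.01, 0.18] turn [-0.0, 0.001, -0.001] rows>= 1
```

View pics/s9.png

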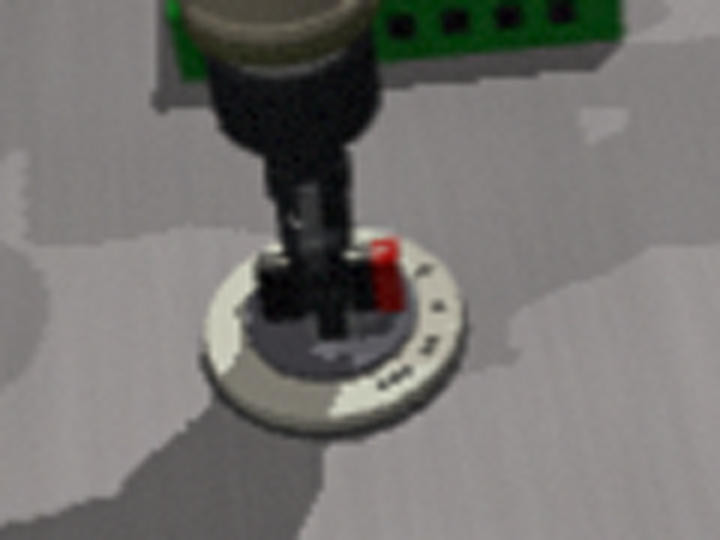

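The fingers straddle the bar at its centre. Close lightly.

```bash
python3 -m inch '[[[0,0,0],[0,0,0],0.2],[[0,0,0],[0,0,0],0.1],[[0,0,0],[0,0,0],0.1],[[0,0,0],[0,0,0],0.1],[[0,0,0],[0,0,0],0.1],[[0,0,0],[0,0,0],0.1]]' 35; python3 go.py
```

```text
time: 26.6
tool_pos: [432.3, 49.7, 42.0]
tcp_rot: [179.9, 0.1, 177.2]
ft_force: [-2.7, 4.3, 4.5]
finger_gap: 14.2
now 26.6 [432.3  49.7  42. ] [1.799e+02 1.000e-01 1.772e+02] F [-2.7  4.3  4.5] gap 14.2 j [ -0.  -7. 122.   0.  65. -88.]
```

```bash
python3 -m inch '[[[0,0,0],[0,0,0.08],0.1],[[0,0,0],[0,0,0.16],0.1],[[0,0,0],[0,0,0.24],0.1],[[0,0,0],[0,0,0.32],0.1],[[0,0,0],[0,0,0.4],0.1],[[0,0,0],[0,0,0.46],0.1],[[0,0,0],[0,0,0.5],0.1],[[0,0,0],[0,0,0.5],0.1],[[0,0,0],[0,0,0.5],0.1]]'; python3 go.py
python3 - <<'E'
from h import *
cv2.imwrite('pics/s10.png',cv2.resize(viewer.snapshot('side')[150:240,130:250,::-1],None,fx=6,fy=6,interpolation=cv2.INTER_CUBIC))
E
```

```text
time: 27.5
tool_pos: [432.1, 48.9, 42.0]
tcp_rot: [180.0, 0.0, 148.6]
ft_force: [-3.3, -0.2, 8.2]
finger_gap: 14.7
now 27.5 [432.1  48.9  42. ] [180.    0.  148.6] F [-3.3 -0.2  8.2] gap 14.7 j [ -0.  -7. 122.  -0.  65. -59.]
```

View pics/s10.png

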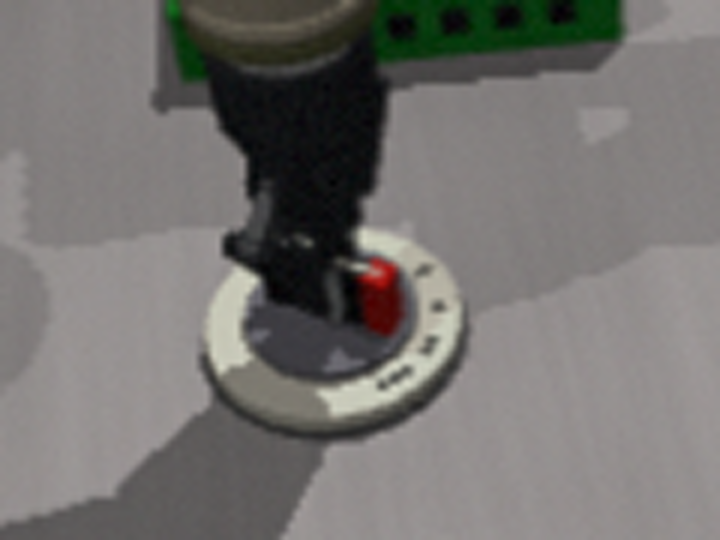

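The pointer has turned toward the two-dot mark. Release, lift straight up, then back the arm away so both cameras can see.

```bash
python3 -m inch '[[[0,0,0],[0,0,0],0.4],[[0,0,0],[0,0,0],0.6],[[0,0,0],[0,0,0],0.6],[[0,0,0],[0,0,0],0.6],[[0,0,0],[0,0,0],0.6],[[0,0,-2],[0,0,0],0.6],[[0,0,-6],[0,0,0],0.6],[[0,0,-10],[0,0,0],0.6],[[0,0,-14],[0,0,0],0.6],[[0,0,-18],[0,0,0],0.6],[[0,0,-18],[0,0,0],0.6]]'; python3 go.py 210,-562,242,100
```

```text
time: 28.65
tool_pos: [434.9, 48.9, 227.7]
tcp_rot: [179.7, 0.5, 148.6]
ft_force: [1.5, -0.1, 0.1]
finger_gap: 51.4
now 28.65 [434.9  48.9 227.7] [179.7   0.5 148.6] F [ 1.5 -0.1  0.1] gap 51.4 j [ -0. -19. 111.  -0.  87. -59.]
210,-562,242,100 shift [-12.7, -63.84, -1.67] turn [0.009, 0.006, 0.847] rows>= 14
```

```bash
python3 -m inch '[[[-1.3,-6.4,-1.5],[0,0,0.08],0.6],[[-2.5,-11,-1.5],[0,0,0.16],0.6],[[-3.4,-16,-1.5],[0,0,0.24],0.6],[[-4.2,-21,-1.5],[0,0,0.32],0.6],[[-5.2,-26,-1.5],[0,0,0.4],0.6],[[-6.2,-31,-1.5],[0,0,0.48],0.6],[[-7.2,-36,-1.5],[0,0,0.56],0.6],[[-8.2,-41,-1.5],[0,0,0.64],0.6],[[-9.2,-46,-1.5],[0,0,0.72],0.6],[[-10.1,-51,-1.5],[0,0,0.8],0.6],[[-11.1,-56,-1.5],[0,0,0.847],0.6],[[-12.1,-61,-1.5],[0,0,0.847],0.6],[[-12.7,-63.8,-1.5],[0,0,0.847],0.6],[[-12.7,-63.8,-1.5],[0,0,0.847],0.6],[[-12.7,-63.8,-1.5],[0,0,0.847],0.6],[[-12.7,-63.8,-1.5],[0,0,0.847],0.6]]'
python3 - <<'E'
from h import *
a=viewer.snapshot('side')[:,:,::-1]; b=viewer.snapshot('top')[:,:,::-1]
cv2.imwrite('pics/sF.png',cv2.resize(a[90:384,130:380],None,fx=2,fy=2)); cv2.imwrite('pics/tF.png',cv2.resize(b[80:310,90:440],None,fx=2.2,fy=2.2))
cv2.imwrite('pics/dF.png',np.hstack([cv2.resize(b[230:290,215:278],(400,400),interpolation=cv2.INTER_CUBIC),cv2.resize(a[175:230,155:215],(400,400),interpolation=cv2.INTER_CUBIC)]))
E
```

```text
time: 30.25
tool_pos: [207.4, -560.8, 235.4]
tcp_rot: [180.0, -0.1, 100.0]
ft_force: [0.6, 0.4, -0.0]
finger_gap: 51.5
```

View pics/sF.png

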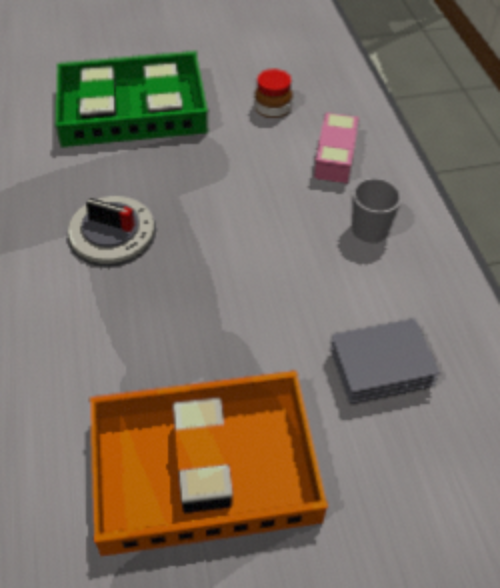

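View pics/tF.png

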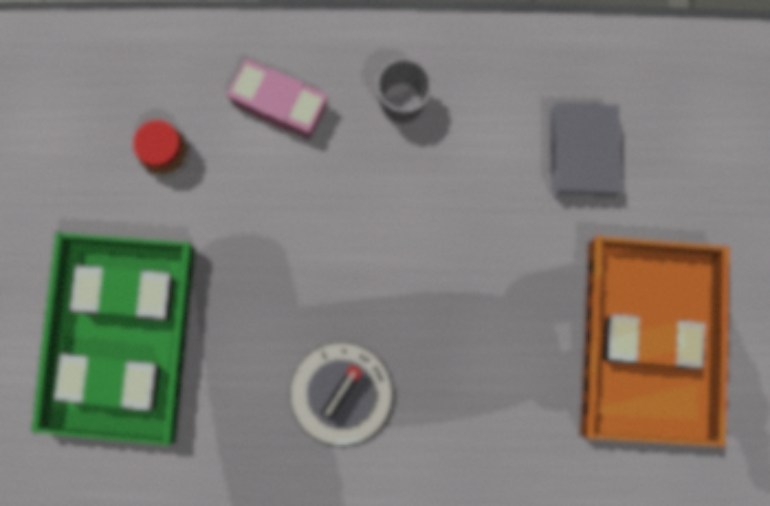

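View pics/dF.png

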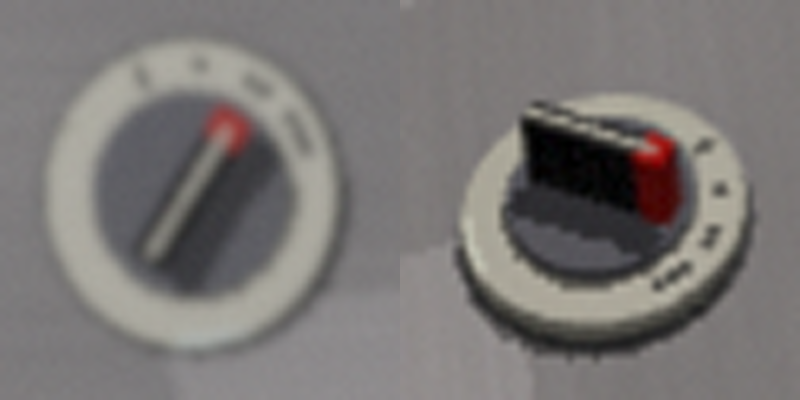

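Final views: both green boxes are flat in the green crate and the orange box is flat in its own. The jar, cup, trays and pink box are where they were. The bar turned about 30° (4°→34° in the image), onto two dots. Handing in.

Run:
```python
from bench import r
print(r.hand_in())
```

```text
the job is handed in; nothing more can be done
None
```

The job is done and handed in at about 30 s. Both green-banded boxes are in the green crate and the orange-banded box is in the orange crate. Each was lowered until it touched the floor and then released. After that I turned the dial clockwise from one dot to two dots.

- **Last checks:** The final pictures from both cameras show all three boxes flat with their lids up. The pointer turned about 30° (one detent) and stayed at two dots after I let go. The jar, cup, tray stack and pink look-alike look unmoved, and the arm stands clear.
- **What disagreed:** Two readings of the bar's angle differed (about −7° from the red tip alone, −3° from the bar line). I used −3°, which matched the marks. A single side view of the first grasp suggested the fingers were a few mm off along the box, which did no harm. No check failed.

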